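Stack the parts cases on the pull-out shelf

TASK

Pull the sprung shelf of the low grey stowage unit out to its stop by its black grip. Then take the two closed cases from the sloping steel rack and stack them flat and square, lids up, on the case screwed to the shelf: the deep one first, the shallow one on top of it, edges flush. Set them down without dropping them, leave the shelf fully out, and do not shift the tools, cup, jar or steel slug round about.

Things in the scene. Friction and masses are not known exactly. Their poses are not given: they have to be found in the camera images.
- slide (a joint): the sprung shelf of the low stowage unit: how far it is pulled out, m, 0 (home) to 0.12 (at its stop); starts between 0 and 0.02. It slides along the unit's -x, horizontally. A weak return spring pulls it in, but a friction brake holds it wherever it is left; pulling takes about 5 N at the start and 6 to 8 N near the stop
- unit: low grey stowage unit, fixed, 200 deep (its x) x 150 wide (its y), roof top 100 mm high (with a rim at back and sides, 108 mm), open at its front (-x) face, 100 mm from the origin, which faces the robot roughly. Origin: centre of its footprint on the bench, z up. At home the bottom case is mostly under the roof; fully out, that case ends 25 mm in front of the roof's edge
- grip (a point): centre of the top of the shelf's black upright pull grip, a block 14 thick (x) x 24 wide (y) x 55 mm high on the shelf (foot 20 mm, top 75 mm above the bench). Axes of the unit: -x is the way the shelf is pulled. It stands 35 mm in front of the unit's front face at joint 0, and 80 mm in front of the centre of the bottom case
- bottom_top (a point): centre of the top of the bottom case of the column, which is screwed to the shelf and moves with it: 100 (x) x 58 (y) x 36 mm, top 56 mm above the bench. Axes those of the unit, z up. The deep case belongs here
- rack: fixed sloping steel rack, bed 140 up the slope x 260 mm wide (its y), rising 25 degrees towards its +x, away from the robot. Origin: on the bench under the bed's centre, where the bed is 62 mm high; z up. Two places, centred at y = +65 and -65 mm, a rib 10 mm high between them at y = 0; a lip 12 mm high along the low front edge stops the cases from sliding off. No side walls
- deep_case: closed hard case, plain grey plastic, dark lid seam: a block 100 long (x) x 58 wide (y) x 44 mm high (z), two small latches on the -x end; a half turn about z makes no difference. Origin: centre of its underside. About 0.2 to 0.42 kg. It starts in either of the rack's two places, tilted 25 degrees, its x axis up the slope, its -x end near or at the lip
- shallow_case: closed hard case, plain grey plastic, dark lid seam: a block 100 long (x) x 58 wide (y) x 26 mm high (z), one small latch on the -x end; a half turn about z makes no difference. Origin: centre of its underside. About 0.13 to 0.25 kg. It starts in either of the rack's two places, tilted 25 degrees, its x axis up the slope, its -x end near or at the lip
- cup: bystander: open steel cup 76 mm across, 100 mm high, standing at the back. Origin: centre of its underside
- jar: bystander: small amber jar 44 mm across, 50 mm high, standing on the roof of the stowage unit towards its back. Origin: centre of its underside
- screwdriver: bystander: screwdriver 190 mm long lying in front of the rack. Origin: on its underside, its x axis along it
- wrench: bystander: steel wrench 160 mm long lying near the middle, nearer the robot than rack and unit. Origin: on its underside, its x axis along it
- slug: bystander: upright plain steel cylinder 52 mm across, 75 mm high, standing between rack and unit. Origin: centre of its underside

How it is judged:
By the outcome, as a careful person would: the job done as asked, in the order asked, and still so for the second after the job is handed in, with the robot touching nothing.
It also fails if it takes over 72 s, if anything falls off the work surface, if the arm or the gripper's body presses on something with over 40 N, if the wrist force passes 120 N, or if a joint passes its speed limit or range.

ROBOT

A 6-joint arm with a two-finger parallel gripper is mounted at the origin on the work surface. World frame = base frame: x ahead of the robot, y to its left, z up, the work surface at z = 0. Lengths are in m, angles in degrees, forces in N, time in s.
With the tool pointing down it reaches from about 0.3 to 0.75 m from the base axis. Payload 8.5 kg.
Tool frame: the origin (TCP) lies midway between the tips of the shut fingers; the grasp point (between the pads) lies 19 mm behind it (env.grasp_offset is the distance from the TCP to the grasp point, in m); z points along the fingers, y is the line along which they close (so a half turn about z gives the same grasp; the last joint's range is limited). The gripper opens to 85 mm and grips with 20 to 120 N. Pads are 22 mm wide; open, the fingers measure 114 mm over their backs; the gripper's body (76 mm by 85 mm) begins 54 mm behind the grasp point. The pads swing forward as they close: fully open they stand 13 mm farther back than shut.
Start: joints at [-12.336, 21.807, 74.336, -0, 83.858, -12.336], TCP at [0.55, 0, 0.231] pointing down, gripper open.
Joint ranges: [-178.18, 178.18], [-50.72, 133.34], [12.68, 142.11], [-81.47, 261.47], [9.98, 163.14], [-165.26, 165.26]. Speed limits (degrees/s): [136.94, 136.94, 180, 180, 180, 180].

INTERFACE

Orientations are given as a 3x3 rotation matrix whose columns are the frame's x, y, z axes.
In Python, from rig import env gives the robot as it stands.
- The arm moves only by the tool servo_tool, never from a script. Its argument "deltas" is text: rows parted by semicolons, each of 7 numbers parted by spaces: the opening, from 0 (shut) to 1 (fully open), then the shift along the tool's x, y, z in mm, then the turn, a rotation vector about the tool's x, y, z in rad. A call has 1 to 8 rows; each row shifts and turns the commanded pose from where the row before left it, along the tool's axes as they then stand; what a row does not reach is not made up. A row lasts 1/12 s, in which the tool goes at most 41.7 mm and 7.16 degrees, less where a joint would pass 70% of its speed; a pose out of reach is approached as far as the arm can. A call is refused whole if a number of a shift passes 41.7 or a number of a turn 0.125, either way. A call with a gripper value outside its range is refused whole. The fingers move at their own pace and stop on an object; "newtons" is the grip in N (left out, the last holds). Time passes only in rows, so rows that do not move let the fingers close. It gives the time, the measured TCP pose, the force, the opening and the grip force at its end, in the units of the state.
- env.observe(): the state, without advancing time (a new reading comes with each control period).
- env.get_image(name): name is "scene" or "side" or "wrist"; returns a dict with "img" (420x560x3 uint8, red, green, blue), "depth" (420x560 float32, m along the optical axis (not along the pixel's ray), 0 where there is no reading), "camera_matrix" (3x3 intrinsics, pixels), "world_to_cam" (4x4, takes a point from world to camera coordinates). Camera axes: x right, y down, z forward; pixel columns grow to the right and rows downward; lengths in m; the calibration is good to about 2 mm. A picture is of the moment at which its call begins.
- env.close_job(): hands the job in; it is judged then, once.
Trained networks look in a picture, given as the dict that the camera call returned (one of the last four; its "shot" number tells which), for a name from the list of things; names that differ only in an ending like _2 or _b are one class to them, and where a whole thing is asked for, a point or a joint stands for the part that bears it (a point fixed in the world has none). Each returns a list of dicts, best first, with "conf" (0 to 1); they miss things now and then, are a little off and sometimes report something else, mostly with a low value. They report only what shows in the picture. A call takes as long as a camera call.
- env.spot_in(name, picture): "bbox" ([centre column, centre row, width, height] in pixels, round what is visible of it).
- env.spot_point(name, picture): "uv" ([column, row] in pixels: a listed point, or the origin of a listed thing).
The state is a dict: "time_s": time; "q": joint angles; "qvel": joint speeds; "joint_efforts": joint torques, N m; "position": TCP position; "tool_rot": TCP orientation; "ft_force": force on the tool from outside, world axes, zero at the start; "wrist_torque": the same for the moment, N m; "grip_width": finger opening in m; "gripper_force": force on a finger pad.
Only numpy, scipy, OpenCV 4.12 (cv2) and the standard library are available. Lean on these libraries where they do the work, as an engineer would, in place of code of your own. Each camera call takes 0.05 s, during which the arm holds its last target. There are 200 camera calls.

## Working session

There is one attempt and no reset: what is moved stays moved. The work goes in short steps, Python scripts to look and compute and a tool call to move; the robot and the scene stay as the last step left them, time stands still between calls to the robot, and variables do not carry over. Pictures are saved under pics/ and viewed, at most 10 in all, crops included, and the job is handed in when it is done.

Besides the shell and the picture viewer there is one more tool, called after "Request:" by a JSON object that holds its "api" and its "payload". servo_tool: Moves the arm, as the interface text tells. Its arguments: {"type":"object","properties":{"deltas":{"type":"string"},"newtons":{"type":"number"}},"required":["deltas"]}

```bash
ls; mkdir -p pics; cat > h.py <<'E'
import numpy as np, cv2
from rig import env
def cloud(p):
    d=p["depth"];K=np.array(p["camera_matrix"]);T=np.linalg.inv(np.array(p["world_to_cam"]))
    v,u=np.mgrid[:d.shape[0],:d.shape[1]]
    P=np.stack([(u-K[0,2])/K[0,0]*d,(v-K[1,2])/K[1,1]*d,d],-1)@T[:3,:3].T+T[:3,3]
    P[d<=0]=np.nan
    return P
def at(P,uv,r=2):
    c,w=int(round(uv[0])),int(round(uv[1]))
    return np.nanmedian(P[max(0,w-r):w+r+1,max(0,c-r):c+r+1].reshape(-1,3),0)
E
python3 - <<'E'
from h import *
np.set_printoptions(precision=3,suppress=True)
ims=[]
for n in ["scene","side"]:
    p=env.get_image(n);P=cloud(p);np.savez(f"{n}0.npz",P=P,img=p["img"])
    cv2.imwrite(f"pics/{n}0.png",p["img"][...,::-1])
    for t in ["grip","bottom_top","unit","rack","deep_case","shallow_case","cup","jar","screwdriver","wrench","slug"]:
        a=env.spot_point(t,p)[:1];b=env.spot_in(t,p)[:1]
        print(n,t,[(np.round(x["uv"]),round(x["conf"],2),at(P,x["uv"])) for x in a],[(np.round(x["bbox"]),round(x["conf"],2)) for x in b])
s=env.observe();print(s["position"],s["tool_rot"],s["time_s"],s["grip_width"])
E
```

```text
pics
scene grip [(array([362., 178.]), 0.57, array([0.587, 0.238, 0.073]))] [(array([356., 193.,  19.,  30.]), 0.58)]
scene bottom_top [] [(array([358., 194.,  25.,  34.]), 0.71)]
scene unit [(array([408., 224.]), 0.79, array([0.771, 0.213, 0.059]))] [(array([406., 210., 125.,  95.]), 0.85)]
scene rack [(array([198., 268.]), 0.68, array([ 0.592, -0.222, -0.   ]))] [(array([191., 268., 138.,  83.]), 0.59)]
scene deep_case [(array([224., 242.]), 0.64, array([ 0.647, -0.174,  0.093]))] [(array([222., 236.,  32.,  32.]), 0.7)]
scene shallow_case [(array([162., 252.]), 0.95, array([ 0.615, -0.29 ,  0.098]))] [(array([158., 253.,  29.,  31.]), 0.75)]
scene cup [(array([319., 288.]), 0.73, array([ 0.803, -0.05 ,  0.035]))] [(array([323., 267.,  38.,  57.]), 0.63)]
scene jar [(array([433., 204.]), 0.94, array([0.79 , 0.255, 0.11 ]))] [(array([440., 195.,  26.,  32.]), 0.85)]
scene screwdriver [(array([165., 218.]), 0.52, array([ 0.412, -0.237,  0.023]))] [(array([355., 193.,  20.,  37.]), 0.68)]
scene wrench [(array([246., 192.]), 0.6, array([ 0.389, -0.003,  0.004]))] []
scene slug [(array(
[... 768 characters left out ...]
, 306.,  54.,  50.]), 0.88)]
side cup [(array([354., 227.]), 0.89, array([ 0.763, -0.059,  0.034]))] [(array([356., 211.,  31.,  46.]), 0.77)]
side jar [(array([244., 167.]), 0.16, array([ 0.504, -0.006,  0.25 ]))] [(array([304., 134.,  15.,  26.]), 0.54)]
side screwdriver [(array([230., 337.]), 0.67, array([ 0.374, -0.231,  0.016]))] [(array([229., 336.,  96.,  15.]), 0.82)]
side wrench [(array([195., 263.]), 0.82, array([0.371, 0.01 , 0.007]))] [(array([199., 263.,  65.,  22.]), 0.63)]
side slug [(array([312., 235.]), 0.64, array([ 0.669, -0.017,  0.007]))] [(array([314., 220.,  23.,  36.]), 0.89)]
[ 0.55  -0.     0.231] [[ 0.  1. -0.]
 [ 1. -0.  0.]
 [ 0. -0. -1.]] 2.3 0.08555912346149802
```

View both.

View pics/scene0.png

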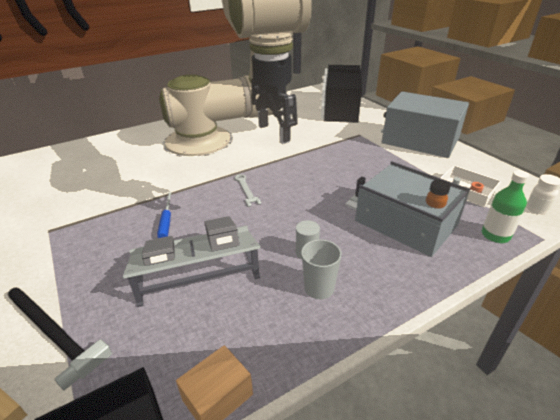

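View pics/side0.png

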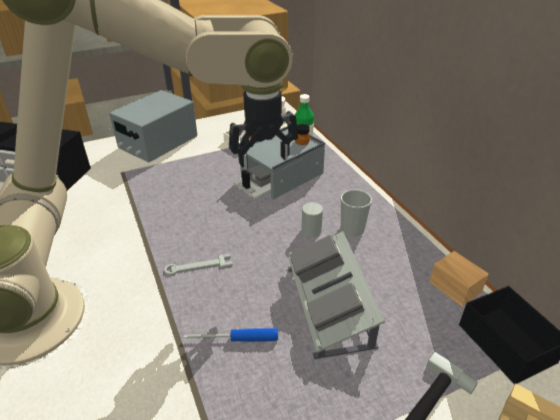

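```bash
cat > a.py <<'E'
import numpy as np, cv2
np.set_printoptions(precision=4,suppress=True)
A={n:np.load(n+"0.npz")["P"].reshape(-1,3) for n in ["scene","side"]}
def rect(X,s=1000):
    r=cv2.minAreaRect((X*s).astype(np.float32)); return r
for n,P in A.items():
    P=P[np.isfinite(P).all(1)]
    b=P[(P[:,0]>.3)&(P[:,0]<.6)&(abs(P[:,1])<.15)&(abs(P[:,2])<.02)]; print(n,"bench z",np.median(b[:,2]))
    q=P[(abs(P[:,0]-.73)<.18)&(abs(P[:,1]-.24)<.16)]
    roof=q[(q[:,2]>.092)&(q[:,2]<.113)]
    print(" roof",len(roof),rect(roof[:,:2]), np.median(roof[:,2]))
    g=q[(q[:,2]>.060)&(q[:,2]<.079)&(q[:,0]<.62)]
    print(" grip",len(g),g.mean(0) if len(g) else 0, rect(g[:,:2]) if len(g) else 0)
    # rack
    q=P[(P[:,0]>.5)&(P[:,0]<.74)&(P[:,1]<-.08)&(P[:,1]>-.42)&(P[:,2]>.02)&(P[:,2]<.2)]
    print(" rack pts",len(q),q.min(0),q.max(0))
    # RANSAC planes w/ tilt 25
    rng=np.random.default_rng(0);rem=q.copy()
    for k in range(4):
        best=None
        for i in range(2500):
            a=rem[rng.choice(len(rem),3,False)];m=np.cross(a[1]-a[0],a[2]-a[0]);l=np.linalg.norm(m)
            if l<1e-6: continue
            m/=l; m*=np.sign(m[2])
            if abs(np.degrees(np.arccos(m[2]))-25)>5: continue
            I=abs((rem-a[0])@m)<.003
            if best is None or I.sum()>best.sum(): best=I
        c=rem[best];o=c.mean(0);m=np.linalg.svd(c-o)[2][2] if len(c)<20000 else 0;m*=np.sign(m[2])
        ux=np.array([0,0,1])-m*m[2];ux/=np.linalg.norm(ux);uy=np.cross(m,ux)
        l=(c-o)@np.c_[ux,uy]; r=rect(l)
        print(" plane",len(c),"tilt",np.degrees(np.arccos(m[2])),"yaw",np.degrees(np.arctan2(ux[1],ux[0])),"o",o,"d",o@m,"lo",np.percentile(l,[1,99],0),r)
        rem=rem[~best]
E
python3 a.py
```

```text
scene bench z -1.5057221150804878e-05
 roof 3439 ((761.6099853515625, 291.667236328125), (298.29730224609375, 161.19703674316406), 17.549135208129883) 0.09941968023212011
 grip 57 [0.5887 0.2307 0.0697] ((586.6702880859375, 233.2632293701172), (13.811116218566895, 25.507997512817383), 11.031530380249023)
 rack pts 5002 [ 0.5077 -0.3696  0.0203] [ 0.6918 -0.0883  0.1203]
 plane 1871 tilt 23.79568815738047 yaw -13.488087847459195 o [ 0.6192 -0.2386  0.0719] d -0.19958535469728722 lo [[-0.0841 -0.1235]
 [ 0.0461  0.133 ]] ((-19.32513427734375, 4.90582275390625), (132.9073944091797, 259.97930908203125), 0.3252740502357483)
 plane 655 tilt 27.376794154645125 yaw 166.2361298365906 o [ 0.6417 -0.2423  0.0358] d 0.344929182381049 lo [[-0.0156 -0.1226]
 [ 0.11    0.1187]] ((47.379634857177734, -3.1240921020507812), (126.8855209350586, 250.78582763671875), 0.4751676023006439)
 plane 557 tilt 25.36846125483775 yaw 3.2861594795375564 o [ 0.5903 -0.2355  0.0954] d -0.16050321438825954 lo [[-0.0756 -0.088 ]
 [ 0.0567  0.1054]] ((-10.635234832763672, 11.683662414550781), (187.0859832763672, 103.544
[... 962 characters left out ...]
 o [ 0.5783 -0.2388  0.0911] d -0.16701981679568534 lo [[-0.0635 -0.0862]
 [ 0.0674  0.1065]] ((1.7917709350585938, 12.59222412109375), (190.16387939453125, 102.29054260253906), 74.72875213623047)
 plane 561 tilt 27.977788948690318 yaw 13.428116942507211 o [ 0.5728 -0.2469  0.0859] d -0.1585820249542732 lo [[-0.088  -0.0853]
 [ 0.0747  0.0859]] ((0.7388534545898438, -10.629486083984375), (205.3809051513672, 106.57281494140625), 62.29833221435547)
 plane 488 tilt 22.47015861242899 yaw -12.557463559326184 o [ 0.5735 -0.2416  0.0637] d -0.17513928437323137 lo [[-0.0431 -0.1087]
 [ 0.07    0.117 ]] ((22.777801513671875, 19.15998077392578), (261.07666015625, 131.7261505126953), 89.67891693115234)
```

```bash
cat > b.py <<'E'
import numpy as np, cv2
np.set_printoptions(precision=1,suppress=True)
c,s=np.cos,np.sin
yr=np.radians(-13.4);t=np.radians(25)
Rz=np.array([[c(yr),-s(yr),0],[s(yr),c(yr),0],[0,0,1]])
R=Rz@np.array([[c(t),0,-s(t)],[0,1,0],[s(t),0,c(t)]])
O=np.array([0.6028,-.2677,.0689])
for n in ["scene","side"]:
    P=np.load(n+"0.npz")["P"]
    m=((P[...,2]>.090)&(P[...,2]<.115)&(P[...,0]>.55)&(P[...,1]>.1)&(P[...,1]<.4)).astype(np.uint8)
    N,L,st,_=cv2.connectedComponentsWithStats(m,connectivity=4)
    k=1+np.argmax(st[1:,4]);X=P[L==k]
    print(n,"roof",len(X),cv2.minAreaRect((X[:,:2]*1000).astype(np.float32)),np.median(X[:,2])*1000)
    for lo,hi in [(90,104),(104,112)]:
        Y=X[(X[:,2]*1000>lo)&(X[:,2]*1000<hi)]
        if len(Y)>10: print("   ",lo,len(Y),cv2.minAreaRect((Y[:,:2]*1000).astype(np.float32)))
    l=((P-O)@R*1000)
    f=l.reshape(-1,3);f=f[np.isfinite(f).all(1)]
    f=f[(abs(f[:,0])<120)&(abs(f[:,1]-37)<170)&(f[:,2]>-30)&(f[:,2]<70)]
    bed=f[abs(f[:,2])<4]; print(" bed z",np.median(bed[:,2]),"x",np.percentile(bed[:,0],[.5,99.5]),"y",np.percentile(bed[:,1],[.5,99.5]),len(bed))
    h=f[f[:,2]>6];hh,e=np.histogram(h[:,2],np.arange(6,60,2));print(" hist",dict(zip(e.astype(int).tolist(),hh.tolist())))
    for nm,lo,hi in [("sh",20,34),("deep",38,56)]:
        for side in (0,1):
            q=f[(f[:,2]>lo)&(f[:,2]<hi)&((f[:,1]>37)==bool(side))]
            if len(q)>40: print(" ",nm,side,len(q),cv2.minAreaRect(q[:,:2].astype(np.float32)),np.median(q[:,2]),np.percentile(q,[1,99],0))
np.save("R.npy",R)
E
python3 b.py
```

```text
scene roof 3318 ((716.552001953125, 274.28436279296875), (201.50140380859375, 155.14881896972656), 17.362716674804688) 99.34174678310987
    90 2783 ((716.6862182617188, 273.3616027832031), (201.1461639404297, 153.56698608398438), 17.27745246887207)
    104 513 ((716.6112060546875, 274.53558349609375), (201.29588317871094, 154.7628631591797), 17.18531036376953)
 bed z -1.069112232705631 x [-74.5  56. ] y [-92.1 165.9] 1858
 hist {6: 118, 8: 155, 10: 112, 12: 62, 14: 76, 16: 63, 18: 63, 20: 62, 22: 80, 24: 374, 26: 38, 28: 28, 30: 25, 32: 37, 34: 26, 36: 35, 38: 30, 40: 36, 42: 288, 44: 2, 46: 0, 48: 0, 50: 0, 52: 0, 54: 0, 56: 0}
  sh 0 431 ((-20.236003875732422, -27.660808563232422), (103.6143798828125, 57.23833084106445), 0.28841567039489746) 25.029912772142865 [[-68.4 -55.7  20.3]
 [ 30.2   0.9  26. ]]
  sh 1 213 ((-3.505756378173828, 82.02357482910156), (110.28409576416016, 50.02544403076172), 32.97781753540039) 26.666925248387177 [[-43.8  72.8  20.2]
 [ 31.1 130.2  33.8]]
  deep 1 356 ((-19.146251678466797, 101.86158752441406), (57.46562194824219, 99.41393280029297), 89.97171783
[... 540 characters left out ...]
 67, 16: 84, 18: 61, 20: 85, 22: 126, 24: 566, 26: 600, 28: 96, 30: 36, 32: 27, 34: 39, 36: 43, 38: 37, 40: 71, 42: 372, 44: 417, 46: 79, 48: 0, 50: 0, 52: 0, 54: 0, 56: 0}
  sh 0 1310 ((-20.001697540283203, -28.63567543029785), (61.32377243041992, 102.74629211425781), 89.58354949951172) 25.964612974479074 [[-68.1 -57.4  20.7]
 [ 30.6   0.5  29.1]]
  sh 1 226 ((-10.645721435546875, 82.91083526611328), (113.1155776977539, 49.69915008544922), 23.65435028076172) 26.580161828333793 [[-67.9  70.7  20.1]
 [ 32.  116.4  33.9]]
  deep 1 976 ((-19.974050521850586, 100.99462890625), (62.41881561279297, 102.8101577758789), 89.65555572509766) 44.024644444894776 [[-68.6  72.5  38.4]
 [ 30.1 130.5  47.4]]
```

Request:
{"api": "servo_tool", "payload": {"deltas": "1 0 0 0 0 0 0.12;1 0 0 0 0 0 0.12;1 0 0 0 0 0 0.12;1 0 0 0 0 0 0.12;1 0 0 0 0 0 0.12;1 0 0 0 0 0 0.12;1 0 0 0 0 0 0.12;1 0 0 0 0 0 0.12"}}

```text
time_s: 2.97
position: [0.55, -0.0, 0.2313]
tool_rot: [[0.823, 0.569, -0.0], [0.569, -0.823, -0.0], [-0.0, -0.0, -1.0]]
ft_force: [0.1, -0.2, -0.0]
grip_width: 0.0853
gripper_force: 0.0
```

Request:
{"api": "servo_tool", "payload": {"deltas": "1 0 0 0 0 0 0.104;1 0 0 0 0 0 0.104;1 0 0 0 0 0 0.104;1 17 -35 0 0 0 0;1 17 -35 0 0 0 0;1 17 -35 0 0 0 0;1 17 -35 0 0 0 0;1 17 -35 0 0 0 0"}}

```text
time_s: 3.63
position: [0.5797, 0.1942, 0.2314]
tool_rot: [[0.956, 0.294, 0.0], [0.294, -0.956, 0.0], [0.0, 0.0, -1.0]]
ft_force: [-0.3, -0.4, 0.1]
grip_width: 0.0853
gripper_force: 0.0
```

Request:
{"api": "servo_tool", "payload": {"deltas": "1 15 -37 0 0 0 0;1 0 0 30 0 0 0;1 0 0 30 0 0 0;1 0 0 30 0 0 0;1 0 0 0 0 0 0;1 0 0 0 0 0 0"}}

```text
time_s: 4.13
position: [0.5829, 0.2319, 0.1409]
tool_rot: [[0.956, 0.294, -0.002], [0.294, -0.956, -0.0], [-0.002, -0.0, -1.0]]
ft_force: [-0.7, -0.5, 0.5]
grip_width: 0.0854
gripper_force: 0.0
```

Request:
{"api": "servo_tool", "payload": {"deltas": "1 0 0 33 0 0 0;1 0 0 33 0 0 0;1 0 0 32 0 0 0;1 0 0 0 0 0 0;0 0 0 0 0 0 0;0 0 0 0 0 0 0;0 0 0 0 0 0 0;0 0 0 0 0 0 0", "newtons": 60}}

```text
time_s: 4.8
position: [0.5843, 0.2323, 0.0458]
tool_rot: [[0.956, 0.294, 0.004], [0.294, -0.956, 0.001], [0.004, 0.0, -1.0]]
ft_force: [0.9, -1.2, -0.0]
grip_width: 0.0387
gripper_force: 0.0
```

Request:
{"api": "servo_tool", "payload": {"deltas": "0 0 0 0 0 0 0;0 0 0 0 0 0 0;0 0 0 0 0 0 0"}}

```text
time_s: 5.05
position: [0.5836, 0.2328, 0.0451]
tool_rot: [[0.956, 0.295, 0.002], [0.295, -0.956, 0.001], [0.003, -0.001, -1.0]]
ft_force: [-2.2, 2.3, 7.3]
grip_width: 0.0229
gripper_force: 59.0
```

Request:
{"api": "servo_tool", "payload": {"deltas": "0 -8 0 0 0 0 0;0 -14 0 0 0 0 0;0 -18 0 0 0 0 0;0 -20 0 0 0 0 0;0 -20 0 0 0 0 0;0 -18 0 0 0 0 0;0 -14 0 0 0 0 0;0 0 0 0 0 0 0"}}

```text
time_s: 5.72
position: [0.4754, 0.1991, 0.0451]
tool_rot: [[0.956, 0.295, 0.003], [0.295, -0.956, 0.001], [0.003, 0.0, -1.0]]
ft_force: [-2.7, 1.2, 7.2]
grip_width: 0.0233
gripper_force: 60.0
```

Request:
{"api": "servo_tool", "payload": {"deltas": "0 -3 0 0 0 0 0;0 -2 0 0 0 0 0;0 -2 0 0 0 0 0;0 -1 0 0 0 0 0;0 -1 0 0 0 0 0;0 0 0 0 0 0 0"}}

```text
time_s: 6.22
position: [0.4713, 0.1977, 0.0451]
tool_rot: [[0.956, 0.294, 0.01], [0.294, -0.956, 0.003], [0.011, -0.0, -1.0]]
ft_force: [11.8, 8.4, 0.1]
grip_width: 0.0229
gripper_force: 58.9
```

Request:
{"api": "servo_tool", "payload": {"deltas": "0 -2 0 0 0 0 0;0 0 0 0 0 0 0;0 0 0 0 0 0 0"}}

```text
time_s: 6.47
position: [0.471, 0.1976, 0.0451]
tool_rot: [[0.956, 0.294, 0.013], [0.294, -0.956, 0.004], [0.014, -0.0, -1.0]]
ft_force: [17.7, 11.6, -5.8]
grip_width: 0.023
gripper_force: 59.8
```

Request:
{"api": "servo_tool", "payload": {"deltas": "0 3 0 0 0 0 0;0 0 0 0 0 0 0;1 0 0 0 0 0 0;1 0 0 0 0 0 0;1 0 0 0 0 0 0;1 0 0 -5 0 0 0;1 0 0 -35 0 0 0;1 0 0 -41 0 0 0"}}

```text
time_s: 7.13
position: [0.4669, 0.1963, 0.1237]
tool_rot: [[0.956, 0.294, -0.006], [0.294, -0.956, -0.001], [-0.006, -0.001, -1.0]]
ft_force: [0.0, -0.1, 0.4]
grip_width: 0.0854
gripper_force: 0.0
```

Request:
{"api": "servo_tool", "payload": {"deltas": "1 0 0 -41 0 0 0;1 0 0 -41 0 0 0;1 0 35 -10 0 0 0;1 0 40 0 0 0 0;1 0 40 0 0 0 0;1 0 40 0 0 0 0;1 0 40 0 0 0 0;1 0 0 0 0 0 0"}}

```text
time_s: 7.8
position: [0.5272, 0.0045, 0.2163]
tool_rot: [[0.957, 0.289, 0.0], [0.289, -0.957, -0.002], [-0.0, 0.002, -1.0]]
ft_force: [-0.7, 0.1, 0.2]
grip_width: 0.0857
gripper_force: 0.0
```

```bash
cat > m.py <<'E'
from h import *
import sys
from scipy.spatial.transform import Rotation as Ro
np.set_printoptions(precision=4,suppress=True)
def rectcc(P,zlo,zhi,xr,yr):
    m=((P[...,2]>zlo)&(P[...,2]<zhi)&(P[...,0]>xr[0])&(P[...,0]<xr[1])&(P[...,1]>yr[0])&(P[...,1]<yr[1])).astype(np.uint8)
    N,L,st,_=cv2.connectedComponentsWithStats(m,connectivity=4)
    if N<2: return None
    X=P[L==1+np.argmax(st[1:,4])]
    return len(X),cv2.minAreaRect((X[:,:2]*1000).astype(np.float32)),round(float(np.median(X[:,2])),4)
def plan(pt,Rt):
    s=env.observe();R=np.array(s["tool_rot"]);p=np.array(s["position"])
    print("rotvec(tool,cur)",Ro.from_matrix(R.T@Rt).as_rotvec(),"shift in target axes mm",Rt.T@(pt-p)*1000,"in current axes",R.T@(pt-p)*1000,"target",pt,"now",p,"t",s["time_s"])
E
python3 - <<'E'
from m import *
for n in ["scene","side"]:
    p=env.get_image(n);P=cloud(p);np.savez(f"{n}1.npz",P=P)
    cv2.imwrite(f"pics/{n}1.png",p["img"][...,::-1])
    off=0 if n=="scene" else .002
    print(n,"bottom",rectcc(P,.05+off,.061+off,(.45,.66),(.12,.32)))
    print(n,"grip",rectcc(P,.068+off,.08+off,(.42,.52),(.12,.28)))
R=np.load("R.npy");O=np.array([0.6028,-.2677,.0689])
Rt=np.c_[R[:,0],-R[:,1],-R[:,2]]
for nm,x,y in [("deep",-19.5,101.5),("shallow",-20,-28.2)]:
    plan(O+R@np.array([x,y,3.])/1000,Rt)
    print(nm,O+R@np.array([x,y,0.])/1000)
E
```

```text
scene bottom (448, ((549.6661987304688, 220.5765380859375), (98.03038024902344, 62.92988586425781), 17.855588912963867), 0.0551)
scene grip (36, ((475.3581848144531, 199.46774291992188), (13.593700408935547, 23.87959861755371), 13.221841812133789), 0.0723)
side bottom (478, ((549.7704467773438, 221.23007202148438), (102.60028076171875, 61.56288528442383), 16.309614181518555), 0.057)
side grip (36, ((475.0487365722656, 198.1563262939453), (14.053654670715332, 26.58087158203125), 10.950225830078125), 0.0753)
rotvec(tool,cur) [-0.1159  0.4267  0.5214] shift in target axes mm [ 44.2971 150.0061 189.4005] in current axes [ 27.9719 190.2548 152.8309] target [ 0.6079 -0.1646  0.0634] now [0.5257 0.0092 0.2163] t 7.9
deep [ 0.6091 -0.1649  0.0607]
rotvec(tool,cur) [-0.1159  0.4267  0.5214] shift in target axes mm [ 43.7971 279.7061 189.4005] in current axes [-37.9773 301.9374 153.0286] target [ 0.5774 -0.2906  0.0632] now [0.5257 0.0092 0.2163] t 7.9
shallow [ 0.5786 -0.2909  0.0604]
```

Request:
{"api": "servo_tool", "payload": {"deltas": "1 0 0 0 -0.0193 0.0711 0.0869;1 0 0 0 -0.0193 0.0711 0.0869;1 0 0 0 -0.0193 0.0711 0.0869;1 0 0 0 -0.0193 0.0711 0.0869;1 0 0 0 -0.0193 0.0711 0.0869;1 0 0 0 -0.0193 0.0711 0.0869;1 11 37 0 0 0 0;1 11 37 0 0 0 0"}}

```text
time_s: 8.57
position: [0.5273, -0.0629, 0.2258]
tool_rot: [[0.883, -0.223, 0.412], [-0.202, -0.975, -0.093], [0.423, -0.001, -0.906]]
ft_force: [1.8, -0.8, 0.5]
grip_width: 0.0854
gripper_force: 0.0
```

Request:
{"api": "servo_tool", "payload": {"deltas": "1 11 37 0 0 0 0;1 11 37 0 0 0 0;1 0 0 30 0 0 0;1 0 0 30 0 0 0;1 0 0 30 0 0 0;1 0 0 20 0 0 0;1 0 0 0 0 0 0;1 0 0 0 0 0 0"}}

```text
time_s: 9.23
position: [0.5759, -0.152, 0.1351]
tool_rot: [[0.883, -0.227, 0.411], [-0.207, -0.974, -0.095], [0.422, -0.001, -0.907]]
ft_force: [-0.3, -0.1, 0.4]
grip_width: 0.0857
gripper_force: 0.0
```

```bash
python3 - <<'E'
from m import *
R=np.load("R.npy");Rt=np.c_[R[:,0],-R[:,1],-R[:,2]]
plan(np.array([ 0.6079,-0.1646,0.0634]),Rt)
p=env.get_image("wrist");cv2.imwrite("pics/w1.png",p["img"][...,::-1])
E
```

```text
rotvec(tool,cur) [-0.0026  0.0011  0.0037] shift in target axes mm [ 0.5444  4.8002 79.3638] in current axes [ 0.6116  5.0109 79.3503] target [ 0.6079 -0.1646  0.0634] now [ 0.5759 -0.152   0.1351] t 9.2333
```

View pics/w1.png

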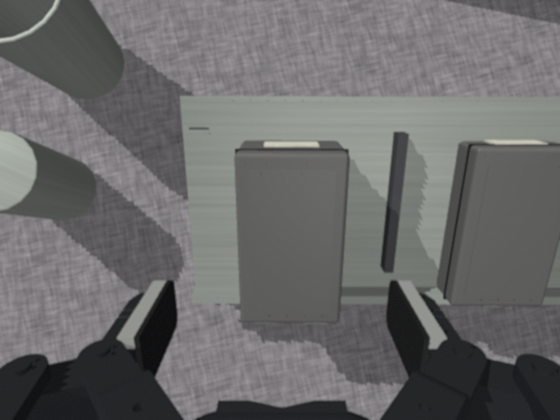

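Request:
{"api": "servo_tool", "payload": {"deltas": "1 1 5 0 -0.003 0.001 0.004;1 0 0 30 0 0 0;1 0 0 29 0 0 0;1 0 0 15 0 0 0;1 0 0 5 0 0 0;1 0 0 0 0 0 0;1 0 0 0 0 0 0"}}

```text
time_s: 9.87
position: [0.6085, -0.1667, 0.0657]
tool_rot: [[0.88, -0.234, 0.414], [-0.211, -0.972, -0.101], [0.426, 0.002, -0.905]]
ft_force: [-0.5, 0.0, 0.2]
grip_width: 0.0853
gripper_force: 0.0
```

Request:
{"api": "servo_tool", "payload": {"deltas": "0 0 0 0 0 0 0;0 0 0 0 0 0 0;0 0 0 0 0 0 0;0 0 0 0 0 0 0;0 0 0 0 0 0 0;0 0 0 0 0 0 0", "newtons": 50}}

```text
time_s: 10.37
position: [0.6084, -0.1665, 0.0657]
tool_rot: [[0.88, -0.234, 0.414], [-0.211, -0.972, -0.101], [0.426, 0.001, -0.905]]
ft_force: [-4.5, 1.8, 7.9]
grip_width: 0.0572
gripper_force: 54.0
```

Request:
{"api": "servo_tool", "payload": {"deltas": "0 0 0 -10 0 0 0;0 0 0 -25 0 0 0;0 0 0 -35 0 0 0;0 0 0 -35 0 0 0;0 0 0 -35 0 0 0;0 0 0 0 0 0 0;0 0 0 0 0 0 0"}}

```text
time_s: 10.95
position: [0.5501, -0.1523, 0.193]
tool_rot: [[0.88, -0.234, 0.414], [-0.211, -0.972, -0.102], [0.427, 0.002, -0.904]]
ft_force: [-0.4, 0.5, -4.3]
grip_width: 0.0575
gripper_force: 57.0
```

```bash
cat >> m.py <<'E'
y0=np.radians(17.0);ux=np.array([np.cos(y0),np.sin(y0),0]);uy=np.array([-np.sin(y0),np.cos(y0),0])
RP=np.c_[ux,-uy,[0,0,-1]]
B=np.array([.5497,.2211,.056])
E
python3 - <<'E'
from m import *
d=np.array([0.6091,-0.1649,0.0607]);R=np.load("R.npy");Rt=np.c_[R[:,0],-R[:,1],-R[:,2]]
Rg=np.array([[0.88,-0.234,0.414],[-0.211,-0.972,-0.101],[0.426,0.001,-0.905]]);pg=np.array([0.6084,-0.1665,0.0657])
u=Rg.T@(d-pg)*1000;print("case underside in tool at grasp",u)
print("case axes in tool",Ro.from_matrix(Rg.T@Rt).as_rotvec())
plan(B+[0,0,.15],RP)
E
```

```text
case underside in tool at grasp [-1.8516 -1.724   4.6532]
case axes in tool [ 0.0021 -0.0037 -0.0015]
rotvec(tool,cur) [ 0.1194 -0.4297 -0.5237] shift in target axes mm [ 108.8012 -357.2272  -12.9997] in current axes [ -73.5107 -362.9395  -49.8901] target [0.5497 0.2211 0.206 ] now [ 0.5501 -0.1523  0.193 ] t 10.95
```

Request:
{"api": "servo_tool", "payload": {"deltas": "0 0 0 0 0.0199 -0.0716 -0.0873;0 0 0 0 0.0199 -0.0716 -0.0873;0 0 0 0 0.0199 -0.0716 -0.0873;0 0 0 0 0.0199 -0.0716 -0.0873;0 0 0 0 0.0199 -0.0716 -0.0873;0 0 0 0 0.0199 -0.0716 -0.0873;0 6 -20 0 0 0 0;0 9 -30 0 0 0 0"}}

```text
time_s: 11.62
position: [0.5507, -0.1014, 0.1887]
tool_rot: [[0.957, 0.29, -0.006], [0.29, -0.957, 0.002], [-0.005, -0.004, -1.0]]
ft_force: [-0.1, -0.1, -3.1]
grip_width: 0.057
gripper_force: 56.7
```

Request:
{"api": "servo_tool", "payload": {"deltas": "0 10 -33 0 0 0 0;0 10 -33 0 0 0 0;0 10 -33 0 0 0 0;0 10 -33 0 0 0 0;0 10 -33 0 0 0 0;0 10 -33 0 0 0 0;0 9 -30 0 0 0 0;0 8 -25 0 0 0 0"}}

```text
time_s: 12.28
position: [0.5491, 0.1665, 0.1898]
tool_rot: [[0.956, 0.294, -0.006], [0.294, -0.956, 0.002], [-0.005, -0.003, -1.0]]
ft_force: [0.4, -0.4, -3.2]
grip_width: 0.0573
gripper_force: 56.7
```

Request:
{"api": "servo_tool", "payload": {"deltas": "0 8 -26 0 0 0 0;0 7 -22 0 0 0 0;0 6 -18 0 0 0 0;0 3 -10 0 0 0 0;0 0 0 0 0 0 0;0 0 0 0 0 0 0"}}

```text
time_s: 12.78
position: [0.5505, 0.2436, 0.1906]
tool_rot: [[0.956, 0.293, -0.004], [0.293, -0.956, 0.001], [-0.004, -0.002, -1.0]]
ft_force: [-0.7, 0.0, -3.8]
grip_width: 0.0575
gripper_force: 56.7
```

```bash
python3 - <<'E'
from m import *
plan(B+[0,0,.06],RP)
s=env.observe();R=np.array(s["tool_rot"]);p0=np.array(s["position"])
for n in ["scene","side"]:
    p=env.get_image(n);P=cloud(p);np.savez(f"{n}2.npz",P=P,img=p["img"])
    cv2.imwrite(f"pics/{n}2.png",p["img"][...,::-1])
    q=P.reshape(-1,3);q=q[np.isfinite(q).all(1)]
    l=(q-p0)@R*1000
    k=l[(abs(l[:,0])<70)&(abs(l[:,1])<40)&(l[:,2]>-45)&(l[:,2]<12)]
    print(n,len(k),np.percentile(k,[.5,2,50,98,99.5],0))
    print(np.histogram(k[:,2],np.arange(-46,14,2)))
E
```

```text
rotvec(tool,cur) [-0.002   0.0038  0.0008] shift in target axes mm [-7.3277 21.2663 74.5532] in current axes [-7.0615 21.4097 74.5379] target [0.5497 0.2211 0.116 ] now [0.5505 0.2436 0.1906] t 12.7833
scene 996 [[-51.6085 -32.8998 -43.5839]
 [-49.7022 -30.0418 -40.2878]
 [ 17.8766  26.6027 -24.665 ]
 [ 47.8759  38.5835   3.9518]
 [ 48.3224  39.6423   5.4636]]
(array([  2,   7,  19, 130, 137,  41,  31,  38,  41,  32,  30,  33,  33,
        31,  39,  31,  34,  30,  40,  27,  33,  36,  31,  35,  36,  16,
         3,   0,   0]), array([-46, -44, -42, -40, -38, -36, -34, -32, -30, -28, -26, -24, -22,
       -20, -18, -16, -14, -12, -10,  -8,  -6,  -4,  -2,   0,   2,   4,
         6,   8,  10,  12]))
side 853 [[-55.121  -31.1168 -44.0562]
 [-53.9103 -28.517  -42.5348]
 [-24.2569  25.2412 -28.735 ]
 [ 44.0969  36.7667   1.5505]
 [ 46.476   39.2922   3.32  ]]
(array([  6,  27, 142, 115,  40,  24,  31,  24,  23,  33,  26,  28,  27,
        20,  27,  30,  25,  34,  29,  19,  32,  28,  24,  28,  10,   1,
         0,   0,   0]), array([-46, -44, -42, -40, -38, -36, -34, -32, -30, -28, -26, -24, -22,
       -20, -18, -16, -14, -12, -10,  -8,  -6,  -4,  -2,   0,   2,   4,
         6,   8,  10,  12]))
```

```bash
python3 - <<'E'
from m import *
s=env.observe();R=np.array(s["tool_rot"]);p0=np.array(s["position"])
for n in ["scene","side"]:
    P=np.load(n+"2.npz")["P"];q=P.reshape(-1,3);q=q[np.isfinite(q).all(1)]
    l=(q-p0)@R*1000
    k=l[(abs(l[:,0])<70)&(abs(l[:,1])<33)&(l[:,2]>-44)&(l[:,2]<-35)]
    A=np.c_[k[:,0],k[:,1],np.ones(len(k))];w=np.ones(len(k),bool)
    for i in range(5):
        c=np.linalg.lstsq(A[w],k[w,2],rcond=None)[0];w=abs(A@c-k[:,2])<1.5
    print(n,"top plane",c,w.sum(),cv2.minAreaRect(k[w][:,:2].astype(np.float32)),np.percentile(k[w],[1,99],0))
    # end-face of case: z between -33 and 2
    e=l[(abs(l[:,1])<24)&(l[:,2]>-30)&(l[:,2]<0)]
    for sg in (-1,1):
        f=e[(e[:,0]*sg>40)&(e[:,0]*sg<62)]
        if len(f)>20: print("  end",sg,len(f),np.median(f[:,0]))
E
```

```text
scene top plane [  0.0053   0.0199 -37.3837] 256 ((-0.7936897277832031, -0.3949317932128906), (97.88705444335938, 64.67158508300781), 4.694191932678223) [[-49.2823 -30.6416 -38.8806]
 [ 46.777   30.4891 -35.3618]]
  end 1 111 46.98053942445004
side top plane [  0.0012   0.0101 -39.6716] 231 ((-3.0203781127929688, -0.8107643127441406), (99.7155990600586, 62.28053665161133), 0.7119431495666504) [[-51.8326 -30.0058 -41.2011]
 [ 43.4006  29.5299 -38.2976]]
  end -1 101 -51.4850996422439
```

View pics/scene2.png

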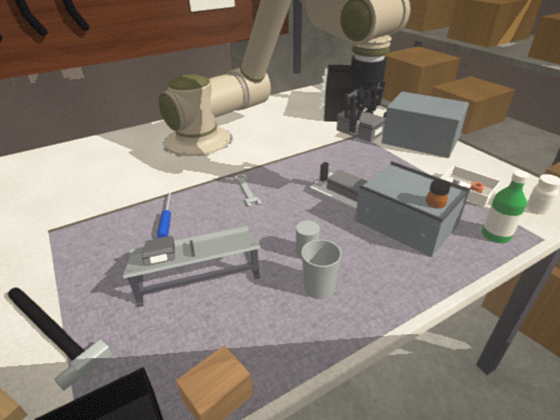

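Request:
{"api": "servo_tool", "payload": {"deltas": "0 -5 21 0 -0.002 0.004 0;0 0 0 25 0 0 0;0 0 0 30 0 0 0;0 0 0 30 0 0 0;0 0 0 20 0 0 0;0 0 0 10 0 0 0;0 0 0 0 0 0 0;0 0 0 0 0 0 0"}}

```text
time_s: 13.55
position: [0.5529, 0.222, 0.0773]
tool_rot: [[0.956, 0.292, 0.003], [0.292, -0.956, 0.001], [0.003, -0.0, -1.0]]
ft_force: [0.5, 0.7, -2.5]
grip_width: 0.0575
gripper_force: 56.7
```

```bash
python3 - <<'E'
from m import *
plan(np.array([.552,.222,.0615]),RP)
s=env.observe();R=np.array(s["tool_rot"]);p0=np.array(s["position"]);print(s["ft_force"])
q=[]
for n in ["scene","side"]:
    p=env.get_image(n);P=cloud(p)
    l=(P-p0)@R*1000;l=l.reshape(-1,3);l=l[np.isfinite(l).all(1)]
    for nm,a,b in [("deep",-30,-2),("bottom",18,45)]:
      e=l[(l[:,2]>a)&(l[:,2]<b)]
      for sg in (-1,1):
        f=e[(abs(e[:,1])<24)&(e[:,0]*sg>42)&(e[:,0]*sg<60)]
        g=e[(abs(abs(e[:,0])-30)<12)&(e[:,1]*sg>22)&(e[:,1]*sg<37)]
        print(n,nm,sg,"x",len(f),np.median(f[:,0]) if len(f) else 0,"y",len(g),np.median(g[:,1]) if len(g) else 0)
    cv2.imwrite(f"pics/{n}3.png",cv2.resize(p["img"][...,::-1][110:250,270:450] if n=="scene" else p["img"][...,::-1][110:250,170:350],None,fx=4,fy=4,interpolation=2))
E
```

```text
rotvec(tool,cur) [-0.0001 -0.0029 -0.0005] shift in target axes mm [-0.8217 -0.3022 15.756 ] in current axes [-0.8677 -0.3006 15.7536] target [0.552  0.222  0.0615] now [0.5529 0.222  0.0773] t 13.55
[ 0.4578  0.685  -2.537 ]
scene deep -1 x 1 -51.11503177533932 y 0 0
scene deep 1 x 90 47.110673037556666 y 152 28.32904615725871
scene bottom -1 x 13 -46.1671751277592 y 2 -26.704177570757626
scene bottom 1 x 0 0 y 141 26.859159047176767
side deep -1 x 75 -51.33474896526614 y 0 0
side deep 1 x 0 0 y 124 28.323157402717012
side bottom -1 x 97 -50.59368453267166 y 2 -28.84531538463495
side bottom 1 x 9 44.240753808724754 y 118 26.72255262169429
```

View pics/scene3.png

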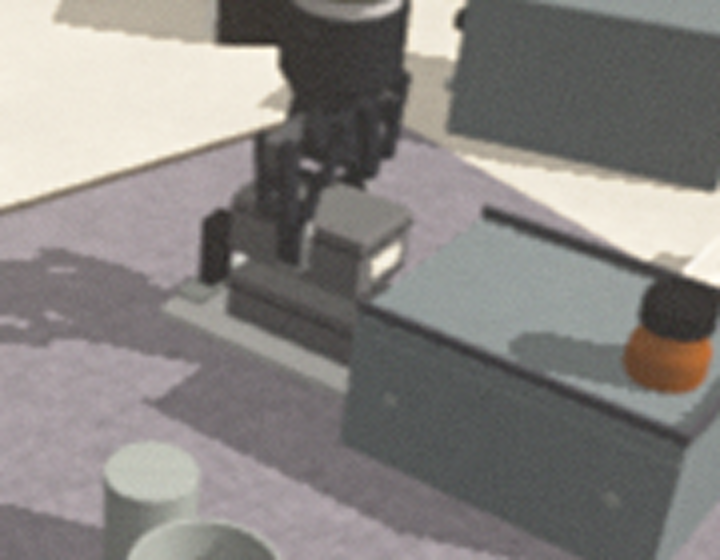

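Request:
{"api": "servo_tool", "payload": {"deltas": "0 0.7 -1.5 0 0 -0.003 0;0 0 0 6 0 0 0;0 0 0 4 0 0 0;0 0 0 2 0 0 0;0 0 0 0 0 0 0;0 0 0 0 0 0 0"}}

```text
time_s: 14.15
position: [0.5524, 0.2241, 0.0644]
tool_rot: [[0.956, 0.293, -0.001], [0.293, -0.956, -0.0], [-0.001, -0.0, -1.0]]
ft_force: [0.1, 0.6, -3.0]
grip_width: 0.0572
gripper_force: 56.7
```

```bash
cat > rel.py <<'E'
from m import *
import sys
zt=float(sys.argv[1]) # z split of upper/lower
up=float(sys.argv[2])
s=env.observe();print(s["position"],s["tool_rot"],s["ft_force"],s["time_s"])
for n in ["scene","side"]:
    p=env.get_image(n);P=cloud(p);off=0 if n=="scene" else 1.5
    l=np.stack([(P-B)@ux*1000,(P-B)@uy*1000,P[...,2]*1000-off],-1).reshape(-1,3);l=l[np.isfinite(l).all(1)]
    for nm,a,b in [("upper",zt+5,zt+up-5),("lower",zt-30,zt-5)]:
      e=l[(l[:,2]>a)&(l[:,2]<b)]
      for sg in (-1,1):
        f=e[(abs(e[:,1])<22)&(e[:,0]*sg>42)&(e[:,0]*sg<60)]
        r=[]
        for k in (-1,1):
            g=e[(e[:,0]*k>18)&(e[:,0]*k<44)&(e[:,1]*sg>22)&(e[:,1]*sg<37)]
            r.append((len(g),round(float(np.median(g[:,1])),2) if len(g) else 0))
        print(n,nm,sg,"x",len(f),round(float(np.median(f[:,0])),2) if len(f) else 0,"y(-x half,+x half)",r)
E
python3 rel.py 60 44
```

```text
[0.5524 0.2241 0.0644] [[ 0.9562  0.2926 -0.0013]
 [ 0.2926 -0.9562 -0.0001]
 [-0.0013 -0.0003 -1.    ]] [ 0.1242  0.6076 -3.0445] 14.15
scene upper -1 x 0 0 y(-x half,+x half) [(85, -25.92), (105, -26.54)]
scene upper 1 x 96 50.66 y(-x half,+x half) [(0, 0), (0, 0)]
scene lower -1 x 0 0 y(-x half,+x half) [(67, -27.38), (80, -27.09)]
scene lower 1 x 2 44.47 y(-x half,+x half) [(0, 0), (0, 0)]
side upper -1 x 97 -47.92 y(-x half,+x half) [(82, -26.0), (53, -26.76)]
side upper 1 x 0 0 y(-x half,+x half) [(0, 0), (0, 0)]
side lower -1 x 73 -47.98 y(-x half,+x half) [(64, -27.4), (56, -27.16)]
side lower 1 x 2 46.95 y(-x half,+x half) [(1, 32.19), (0, 0)]
```

Request:
{"api": "servo_tool", "payload": {"deltas": "0 0 1 0 0 0.001 -0.014;0 0 0 1 0 0 0;0 0 0 0.5 0 0 0;0 0 0 0 0 0 0;0 0 0 0 0 0 0"}}

```text
time_s: 14.67
position: [0.5528, 0.2231, 0.063]
tool_rot: [[0.952, 0.306, -0.0], [0.306, -0.952, 0.0], [0.0, -0.0, -1.0]]
ft_force: [0.4, -0.2, -3.4]
grip_width: 0.057
gripper_force: 56.7
```

```bash
python3 rel.py 58 44
```

```text
[0.5528 0.2231 0.063 ] [[ 0.9521  0.3059 -0.    ]
 [ 0.3059 -0.9521  0.0003]
 [ 0.0001 -0.0003 -1.    ]] [ 0.3822 -0.1577 -3.3945] 14.6667
scene upper -1 x 0 0 y(-x half,+x half) [(91, -27.72), (104, -26.92)]
scene upper 1 x 86 50.62 y(-x half,+x half) [(0, 0), (0, 0)]
scene lower -1 x 0 0 y(-x half,+x half) [(64, -27.47), (71, -26.91)]
scene lower 1 x 0 0 y(-x half,+x half) [(0, 0), (0, 0)]
side upper -1 x 97 -47.57 y(-x half,+x half) [(85, -27.67), (53, -27.75)]
side upper 1 x 0 0 y(-x half,+x half) [(0, 0), (0, 0)]
side lower -1 x 67 -48.3 y(-x half,+x half) [(59, -27.43), (57, -26.68)]
side lower 1 x 1 52.35 y(-x half,+x half) [(0, 0), (0, 0)]
```

Request:
{"api": "servo_tool", "payload": {"deltas": "0 -0.5 -0.4 0 0 0 -0.003;0 0 0 0.6 0 0 0;0 0 0 0.6 0 0 0;0 0 0 0 0 0 0;0 0 0 0 0 0 0"}}

```text
time_s: 15.18
position: [0.5522, 0.2233, 0.0618]
tool_rot: [[0.951, 0.309, -0.0], [0.309, -0.951, 0.0], [0.0, -0.0, -1.0]]
ft_force: [1.0, -0.4, -3.2]
grip_width: 0.0574
gripper_force: 56.7
```

Request:
{"api": "servo_tool", "payload": {"deltas": "0 0 0 0.7 0 0 0;0 0 0 0 0 0 0;0 0 0 0 0 0 0"}}

```text
time_s: 15.43
position: [0.5524, 0.2234, 0.0613]
tool_rot: [[0.951, 0.309, 0.001], [0.309, -0.951, 0.0], [0.001, -0.0, -1.0]]
ft_force: [-0.1, 0.9, -1.9]
grip_width: 0.0574
gripper_force: 56.7
```

Contact starting; a little further.

Request:
{"api": "servo_tool", "payload": {"deltas": "0 0 0 0.6 0 0 0;0 0 0 0 0 0 0;0 0 0 0 0 0 0"}}

```text
time_s: 15.68
position: [0.5525, 0.2234, 0.0613]
tool_rot: [[0.951, 0.309, 0.001], [0.309, -0.951, 0.0], [0.001, -0.0, -1.0]]
ft_force: [-1.8, 0.6, 5.4]
grip_width: 0.0573
gripper_force: 57.6
```

```bash
python3 rel.py 56 44
```

```text
[0.5525 0.2234 0.0613] [[ 0.9511  0.3089  0.0013]
 [ 0.3089 -0.9511  0.0005]
 [ 0.0014 -0.     -1.    ]] [-1.7685  0.5793  5.4263] 15.6833
scene upper -1 x 0 0 y(-x half,+x half) [(92, -27.32), (100, -26.22)]
scene upper 1 x 82 50.5 y(-x half,+x half) [(0, 0), (0, 0)]
scene lower -1 x 0 0 y(-x half,+x half) [(64, -27.32), (71, -26.77)]
scene lower 1 x 0 0 y(-x half,+x half) [(0, 0), (0, 0)]
side upper -1 x 95 -48.3 y(-x half,+x half) [(87, -27.11), (53, -26.53)]
side upper 1 x 0 0 y(-x half,+x half) [(0, 0), (0, 0)]
side lower -1 x 69 -47.91 y(-x half,+x half) [(64, -27.94), (51, -27.1)]
side lower 1 x 0 0 y(-x half,+x half) [(0, 0), (0, 0)]
```

Request:
{"api": "servo_tool", "payload": {"deltas": "0 0 0 -0.5 0 0 0;1 0 0 0 0 0 0;1 0 0 0 0 0 0;1 0 0 0 0 0 0;1 0 0 0 0 0 0;1 0 0 -20 0 0 0;1 0 0 -35 0 0 0;1 0 0 -40 0 0 0"}}

```text
time_s: 16.45
position: [0.5512, 0.2231, 0.1555]
tool_rot: [[0.951, 0.309, -0.005], [0.309, -0.951, -0.001], [-0.004, -0.001, -1.0]]
ft_force: [1.2, -0.9, 0.6]
grip_width: 0.0855
gripper_force: 0.0
```

Request:
{"api": "servo_tool", "payload": {"deltas": "1 0 0 -40 0 0 0;1 0 15 -20 0 0 0;1 -9 35 0 0 0 0;1 -9 38 0 0 0 0;1 -9 38 0 0 0 0;1 -9 38 0 0 0 0;1 0 0 0 0 0 0"}}

```text
time_s: 17.03
position: [0.5692, 0.0503, 0.2158]
tool_rot: [[0.953, 0.303, 0.0], [0.303, -0.953, -0.001], [-0.0, 0.001, -1.0]]
ft_force: [0.4, 0.1, 0.0]
grip_width: 0.0857
gripper_force: 0.0
```

```bash
python3 rel.py 56 44; python3 - <<'E'
from m import *
R=np.load("R.npy");O=np.array([0.6028,-.2677,.0689]);Rt=np.c_[R[:,0],-R[:,1],-R[:,2]]
for n in ["scene","side"]:
    p=env.get_image(n);P=cloud(p)
    f=((P-O)@R*1000).reshape(-1,3);f=f[np.isfinite(f).all(1)]
    q=f[(abs(f[:,0])<90)&(abs(f[:,1]+28)<45)&(f[:,2]>20)&(f[:,2]<34)]
    print(n,cv2.minAreaRect(q[:,:2].astype(np.float32)),np.percentile(q,[1,99],0))
    print(rectcc(P,.094,.105,(.45,.66),(.12,.32)))
plan(O+R@np.array([-20,-28.2,60.])/1000,Rt)
E
```

```text
[0.5692 0.0503 0.2158] [[ 0.9529  0.3033  0.    ]
 [ 0.3033 -0.9529 -0.0015]
 [-0.0004  0.0014 -1.    ]] [0.4123 0.1117 0.0229] 17.0333
scene upper -1 x 0 0 y(-x half,+x half) [(94, -27.13), (107, -26.31)]
scene upper 1 x 85 50.49 y(-x half,+x half) [(0, 0), (0, 0)]
scene lower -1 x 0 0 y(-x half,+x half) [(67, -27.11), (73, -27.17)]
scene lower 1 x 0 0 y(-x half,+x half) [(0, 0), (0, 0)]
side upper -1 x 93 -47.59 y(-x half,+x half) [(84, -27.52), (84, -26.56)]
side upper 1 x 0 0 y(-x half,+x half) [(0, 0), (0, 0)]
side lower -1 x 62 -48.32 y(-x half,+x half) [(59, -27.52), (54, -26.91)]
side lower 1 x 0 0 y(-x half,+x half) [(0, 0), (0, 0)]
scene ((-18.99437713623047, -27.6896915435791), (101.9268569946289, 57.35749816894531), 0.14942169189453125) [[-66.8334 -55.533   20.1318]
 [ 30.1631   0.9561  26.0427]]
(498, ((550.4947509765625, 223.70889282226562), (101.33509826660156, 61.568023681640625), 17.80336570739746), 0.099)
side ((-20.05561065673828, -28.2274169921875), (102.55353546142578, 60.85424041748047), 0.1304173469543457) [[-67.8928 -57.3899  20.5027]
 [ 30.4398   0.2443  28.9489]]
(516, ((550.7791137695312, 222.0372314453125), (107.77999877929688, 62.26792526245117), 19.23447036743164), 0.101)
rotvec(tool,cur) [-0.1202  0.4254  0.5394] shift in target axes mm [ 16.2927 336.0261 119.1881] in current axes [-119.5769  320.7818  100.9217] target [ 0.554  -0.2851  0.1148] now [0.5685 0.0569 0.216 ] t 17.2333
```

Request:
{"api": "servo_tool", "payload": {"deltas": "1 0 0 0 -0.02 0.0709 0.0899;1 0 0 0 -0.02 0.0709 0.0899;1 0 0 0 -0.02 0.0709 0.0899;1 0 0 0 -0.02 0.0709 0.0899;1 0 0 0 -0.02 0.0709 0.0899;1 0 0 0 -0.02 0.0709 0.0899;1 2 37 0 0 0 0;1 2 37 0 0 0 0"}}

```text
time_s: 17.9
position: [0.5542, -0.0135, 0.2176]
tool_rot: [[0.883, -0.226, 0.412], [-0.205, -0.974, -0.095], [0.423, -0.001, -0.906]]
ft_force: [1.2, -0.8, -0.0]
grip_width: 0.0855
gripper_force: 0.0
```

Request:
{"api": "servo_tool", "payload": {"deltas": "1 2 37 0 0 0 0;1 2 37 0 0 0 0;1 2 37 0 0 0 0;1 2 37 0 0 0 0;1 2 37 0 0 0 0;1 2 37 0 0 0 0;1 0 37 0 0 0 0;1 0 0 0 0 0 0"}}

```text
time_s: 18.57
position: [0.505, -0.2756, 0.2228]
tool_rot: [[0.881, -0.235, 0.412], [-0.213, -0.972, -0.101], [0.424, 0.002, -0.906]]
ft_force: [0.1, -0.9, -0.3]
grip_width: 0.0853
gripper_force: 0.0
```

Request:
{"api": "servo_tool", "payload": {"deltas": "1 0 0 30 0 0 0;1 0 0 35 0 0 0;1 0 0 30 0 0 0;1 0 0 10 0 0 0;1 0 0 0 0 0 0;1 0 0 0 0 0 0"}}

```text
time_s: 19.07
position: [0.549, -0.2806, 0.1284]
tool_rot: [[0.882, -0.231, 0.412], [-0.209, -0.973, -0.098], [0.423, 0.0, -0.906]]
ft_force: [-0.2, 0.3, 1.5]
grip_width: 0.0854
gripper_force: 0.0
```

```bash
python3 - <<'E'
from m import *
R=np.load("R.npy");O=np.array([0.6028,-.2677,.0689]);Rt=np.c_[R[:,0],-R[:,1],-R[:,2]]
plan(O+R@np.array([-19.7,-28,1.5])/1000,Rt)
E
```

```text
rotvec(tool,cur) [-0.0004 -0.0005  0.0011] shift in target axes mm [-0.1442  3.0376 73.263 ] in current axes [-0.1874  3.067  73.2617] target [ 0.5783 -0.2907  0.0619] now [ 0.549  -0.2806  0.1284] t 19.0667
```

Request:
{"api": "servo_tool", "payload": {"deltas": "1 0 2.5 0 0 0 0;1 0 0 25 0 0 0;1 0 0 25 0 0 0;1 0 0 16 0 0 0;1 0 0 5 0 0 0;1 0 0 0 0 0 0;1 0 0 0 0 0 0"}}

```text
time_s: 19.65
position: [0.5773, -0.2911, 0.0649]
tool_rot: [[0.881, -0.232, 0.413], [-0.21, -0.973, -0.099], [0.424, 0.001, -0.905]]
ft_force: [0.5, -0.5, -0.3]
grip_width: 0.0856
gripper_force: 0.0
```

```bash
python3 - <<'E'
from m import *
R=np.load("R.npy");O=np.array([0.6028,-.2677,.0689]);Rt=np.c_[R[:,0],-R[:,1],-R[:,2]]
plan(O+R@np.array([-19.7,-28,0])/1000,Rt)
print(env.observe()["ft_force"])
E
```

```text
rotvec(tool,cur) [ 0.0011 -0.002  -0.    ] shift in target axes mm [-0.4428 -0.6598  4.564 ] in current axes [-0.4519 -0.6647  4.5624] target [ 0.5789 -0.2908  0.0606] now [ 0.5773 -0.2911  0.0649] t 19.65
[ 0.462  -0.5291 -0.3072]
```

Request:
{"api": "servo_tool", "payload": {"deltas": "1 -0.4 -0.6 2.5 0 0 0;1 0 0 0 0 0 0;0 0 0 0 0 0 0;0 0 0 0 0 0 0;0 0 0 0 0 0 0;0 0 0 0 0 0 0;0 0 0 0 0 0 0;0 0 0 0 0 0 0", "newtons": 50}}

```text
time_s: 20.32
position: [0.5779, -0.2905, 0.0616]
tool_rot: [[0.881, -0.232, 0.412], [-0.21, -0.973, -0.099], [0.423, 0.001, -0.906]]
ft_force: [-4.8, 0.8, 5.5]
grip_width: 0.0573
gripper_force: 53.7
```

Request:
{"api": "servo_tool", "payload": {"deltas": "0 0 0 -10 0 0 0;0 0 0 -25 0 0 0;0 0 0 -35 0 0 0;0 0 0 -35 0 0 0;0 0 0 -35 0 0 0;0 0 0 0 0 0 0;0 0 0 0 0 0 0"}}

```text
time_s: 20.9
position: [0.5201, -0.2768, 0.1897]
tool_rot: [[0.88, -0.233, 0.413], [-0.21, -0.973, -0.101], [0.425, 0.002, -0.905]]
ft_force: [-0.2, -1.0, -2.2]
grip_width: 0.0569
gripper_force: 56.6
```

```bash
python3 - <<'E'
from m import *
y0=np.radians(17.4);ux=np.array([np.cos(y0),np.sin(y0),0]);uy=np.array([-np.sin(y0),np.cos(y0),0])
plan(np.array([.5525,.2234,.2]),np.c_[ux,-uy,[0,0,-1]])
E
```

```text
rotvec(tool,cur) [ 0.1201 -0.4281 -0.5293] shift in target axes mm [ 180.4604 -467.6019  -10.3201] in current axes [ -72.0332 -493.9536  -46.3145] target [0.5525 0.2234 0.2   ] now [ 0.5201 -0.2768  0.1897] t 20.9
```

Request:
{"api": "servo_tool", "payload": {"deltas": "0 0 0 0 0.02 -0.0713 -0.0882;0 0 0 0 0.02 -0.0713 -0.0882;0 0 0 0 0.02 -0.0713 -0.0882;0 0 0 0 0.02 -0.0713 -0.0882;0 0 0 0 0.02 -0.0713 -0.0882;0 0 0 0 0.02 -0.0713 -0.0882;0 9 -23 -5 0 0 0;0 12 -31 -5 0 0 0"}}

```text
time_s: 21.57
position: [0.5246, -0.2195, 0.1951]
tool_rot: [[0.955, 0.298, -0.006], [0.298, -0.955, 0.004], [-0.004, -0.006, -1.0]]
ft_force: [0.7, 0.6, -1.8]
grip_width: 0.0565
gripper_force: 56.4
```

Request:
{"api": "servo_tool", "payload": {"deltas": "0 14 -36 0 0 0 0;0 14 -36 0 0 0 0;0 14 -36 0 0 0 0;0 14 -36 0 0 0 0;0 14 -36 0 0 0 0;0 14 -36 0 0 0 0;0 14 -36 0 0 0 0;0 14 -36 0 0 0 0"}}

```text
time_s: 22.23
position: [0.5445, 0.0916, 0.1969]
tool_rot: [[0.954, 0.3, -0.005], [0.3, -0.954, 0.003], [-0.004, -0.004, -1.0]]
ft_force: [1.8, -0.5, -2.7]
grip_width: 0.0567
gripper_force: 56.4
```

Request:
{"api": "servo_tool", "payload": {"deltas": "0 14 -36 0 0 0 0;0 14 -36 0 0 0 0;0 11 -30 0 0 0 0;0 8 -20 0 0 0 0;0 0 0 0 0 0 0;0 0 0 0 0 0 0"}}

```text
time_s: 22.73
position: [0.5528, 0.2209, 0.197]
tool_rot: [[0.953, 0.302, -0.005], [0.302, -0.953, 0.002], [-0.004, -0.003, -1.0]]
ft_force: [0.0, 0.5, -0.6]
grip_width: 0.0571
gripper_force: 56.4
```

```bash
sed -i 's/y0=np.radians(17.0)/y0=np.radians(17.4)/' m.py; python3 - <<'E'
from m import *
plan(np.array([.5525,.2234,.12]),RP)
s=env.observe();R=np.array(s["tool_rot"]);p0=np.array(s["position"])
for n in ["scene","side"]:
    P=cloud(env.get_image(n));l=((P-p0)@R*1000).reshape(-1,3);l=l[np.isfinite(l).all(1)]
    k=l[(abs(l[:,0])<60)&(abs(l[:,1])<33)&(l[:,2]>-35)&(l[:,2]<12)]
    print(n,len(k),np.percentile(k,[1,99],0),np.histogram(k[:,2],np.arange(-34,13,2)))
    e=k[(k[:,2]>-15)&(k[:,2]<2)]
    for sg in (-1,1):
        f=e[(e[:,0]*sg>40)&(abs(e[:,1])<24)]
        if len(f)>10: print("end",sg,np.median(f[:,0]))
E
```

```text
rotvec(tool,cur) [-0.0032  0.0043  0.0026] shift in target axes mm [ 0.4574 -2.4488 76.9555] in current axes [ 0.7909 -2.204  76.9601] target [0.5525 0.2234 0.12  ] now [0.5528 0.2209 0.197 ] t 22.7333
scene 720 [[-46.9014 -30.4346 -33.3741]
 [ 51.3681  31.0093   1.7795]] (array([  7,   9,   8,   8,  58, 238,  45,  31,  35,  29,  34,  28,  32,
        34,  27,  27,  32,  29,   3,   0,   0,   0,   0]), array([-34, -32, -30, -28, -26, -24, -22, -20, -18, -16, -14, -12, -10,
        -8,  -6,  -4,  -2,   0,   2,   4,   6,   8,  10,  12]))
end 1 50.39357001142866
side 626 [[-50.888  -29.7352 -33.6015]
 [ 49.0885  32.4505  -0.2611]] (array([  9,   6,  12, 124, 152,  46,  25,  33,  28,  24,  24,  21,  26,
        24,  26,  23,  15,   4,   1,   0,   0,   0,   0]), array([-34, -32, -30, -28, -26, -24, -22, -20, -18, -16, -14, -12, -10,
        -8,  -6,  -4,  -2,   0,   2,   4,   6,   8,  10,  12]))
end -1 -48.731227787023265
```

Request:
{"api": "servo_tool", "payload": {"deltas": "0 -2.6 -2.4 0 -0.003 0.004 0.003;0 0 0 20 0 0 0;0 0 0 25 0 0 0;0 0 0 22 0 0 0;0 0 0 11 0 0 0;0 0 0 5 0 0 0;0 0 0 0 0 0 0;0 0 0 0 0 0 0"}}

```text
time_s: 23.5
position: [0.5506, 0.2212, 0.1166]
tool_rot: [[0.955, 0.296, 0.004], [0.296, -0.955, 0.001], [0.004, 0.0, -1.0]]
ft_force: [-0.4, -0.0, -2.0]
grip_width: 0.057
gripper_force: 56.4
```

```bash
python3 rel.py 105 26
```

```text
[0.5506 0.2212 0.1166] [[ 0.9552  0.2958  0.0037]
 [ 0.2958 -0.9553  0.0008]
 [ 0.0038  0.0003 -1.    ]] [-0.4024 -0.0255 -1.9688] 23.5
scene upper -1 x 0 0 y(-x half,+x half) [(36, -27.85), (33, -28.73)]
scene upper 1 x 31 51.15 y(-x half,+x half) [(0, 0), (0, 0)]
scene lower -1 x 7 -45.1 y(-x half,+x half) [(73, -26.91), (83, -26.46)]
scene lower 1 x 93 50.14 y(-x half,+x half) [(0, 0), (4, 25.68)]
side upper -1 x 28 -47.16 y(-x half,+x half) [(29, -27.97), (23, -28.57)]
side upper 1 x 0 0 y(-x half,+x half) [(0, 0), (0, 0)]
side lower -1 x 79 -48.13 y(-x half,+x half) [(66, -27.08), (60, -26.75)]
side lower 1 x 6 47.71 y(-x half,+x half) [(5, 25.0), (0, 0)]
```

Request:
{"api": "servo_tool", "payload": {"deltas": "0 -1 -1.5 0 0 -0.003 -0.018;0 0 0 5 0 0 0;0 0 0 4 0 0 0;0 0 0 1 0 0 0;0 0 0 0 0 0 0;0 0 0 0 0 0 0"}}

```text
time_s: 24.1
position: [0.5489, 0.2227, 0.1057]
tool_rot: [[0.95, 0.314, -0.0], [0.314, -0.95, -0.0], [-0.0, 0.0, -1.0]]
ft_force: [-0.4, 0.9, -0.9]
grip_width: 0.0576
gripper_force: 56.4
```

```bash
python3 rel.py 101.5 26
```

```text
[0.5489 0.2227 0.1057] [[ 0.9496  0.3136 -0.0004]
 [ 0.3136 -0.9496 -0.0003]
 [-0.0005  0.0001 -1.    ]] [-0.3752  0.8681 -0.8799] 24.1
scene upper -1 x 0 0 y(-x half,+x half) [(45, -26.81), (53, -25.74)]
scene upper 1 x 47 50.23 y(-x half,+x half) [(0, 0), (0, 0)]
scene lower -1 x 0 0 y(-x half,+x half) [(70, -27.27), (83, -26.82)]
scene lower 1 x 70 50.53 y(-x half,+x half) [(0, 0), (0, 0)]
side upper -1 x 45 -48.97 y(-x half,+x half) [(41, -26.84), (37, -25.55)]
side upper 1 x 0 0 y(-x half,+x half) [(0, 0), (0, 0)]
side lower -1 x 72 -48.09 y(-x half,+x half) [(60, -27.21), (58, -26.64)]
side lower 1 x 0 0 y(-x half,+x half) [(0, 0), (0, 0)]
```

Request:
{"api": "servo_tool", "payload": {"deltas": "0 0.5 0.7 0 0 0 0.008;0 0 0 1 0 0 0;0 0 0 1 0 0 0;0 0 0 0 0 0 0;0 0 0 0 0 0 0"}}

```text
time_s: 24.62
position: [0.5496, 0.2222, 0.1038]
tool_rot: [[0.952, 0.306, -0.0], [0.306, -0.952, -0.0], [-0.0, 0.0, -1.0]]
ft_force: [-0.0, -0.1, -1.3]
grip_width: 0.0568
gripper_force: 56.4
```

```bash
python3 rel.py 100.5 26
```

```text
[0.5496 0.2222 0.1038] [[ 0.952   0.3061 -0.0003]
 [ 0.3061 -0.952  -0.0002]
 [-0.0004  0.0001 -1.    ]] [-0.0306 -0.1096 -1.3293] 24.6167
scene upper -1 x 0 0 y(-x half,+x half) [(46, -27.57), (53, -26.84)]
scene upper 1 x 48 50.68 y(-x half,+x half) [(0, 0), (0, 0)]
scene lower -1 x 0 0 y(-x half,+x half) [(70, -26.91), (77, -26.54)]
scene lower 1 x 70 50.45 y(-x half,+x half) [(0, 0), (0, 0)]
side upper -1 x 45 -48.39 y(-x half,+x half) [(44, -27.75), (39, -27.59)]
side upper 1 x 0 0 y(-x half,+x half) [(0, 0), (0, 0)]
side lower -1 x 67 -48.52 y(-x half,+x half) [(65, -27.35), (64, -26.55)]
side lower 1 x 0 0 y(-x half,+x half) [(0, 0), (0, 0)]
```

Yaw and x are good; shift 0.4 mm sideways and lower to contact.

Request:
{"api": "servo_tool", "payload": {"deltas": "0 0 -0.4 0 0 0 0;0 0 0 0.8 0 0 0;0 0 0 0 0 0 0;0 0 0 0 0 0 0"}}

```text
time_s: 25.05
position: [0.5494, 0.2225, 0.103]
tool_rot: [[0.952, 0.306, -0.0], [0.306, -0.952, -0.0], [-0.0, 0.0, -1.0]]
ft_force: [-0.2, -0.5, -1.3]
grip_width: 0.0569
gripper_force: 56.4
```

Request:
{"api": "servo_tool", "payload": {"deltas": "0 0 0 0.8 0 0 0;0 0 0 0 0 0 0;0 0 0 0 0 0 0"}}

```text
time_s: 25.3
position: [0.5495, 0.2225, 0.1022]
tool_rot: [[0.952, 0.306, -0.0], [0.306, -0.952, -0.0], [-0.0, 0.0, -1.0]]
ft_force: [-0.8, -0.5, -1.6]
grip_width: 0.0569
gripper_force: 56.4
```

Request:
{"api": "servo_tool", "payload": {"deltas": "0 0 0 0.7 0 0 0;0 0 0 0 0 0 0;0 0 0 0 0 0 0"}}

```text
time_s: 25.55
position: [0.5496, 0.2226, 0.1019]
tool_rot: [[0.952, 0.306, 0.0], [0.306, -0.952, -0.0], [0.0, 0.0, -1.0]]
ft_force: [-1.1, -0.8, 3.3]
grip_width: 0.0569
gripper_force: 56.8
```

```bash
python3 rel.py 100 26
```

```text
[0.5496 0.2226 0.1019] [[ 0.952   0.306   0.0005]
 [ 0.306  -0.952  -0.0001]
 [ 0.0004  0.0003 -1.    ]] [-1.1038 -0.7522  3.3244] 25.55
scene upper -1 x 0 0 y(-x half,+x half) [(47, -27.04), (56, -26.16)]
scene upper 1 x 52 50.64 y(-x half,+x half) [(0, 0), (0, 0)]
scene lower -1 x 0 0 y(-x half,+x half) [(69, -26.97), (79, -26.42)]
scene lower 1 x 74 50.69 y(-x half,+x half) [(0, 0), (0, 0)]
side upper -1 x 41 -48.83 y(-x half,+x half) [(39, -27.96), (33, -26.7)]
side upper 1 x 0 0 y(-x half,+x half) [(0, 0), (0, 0)]
side lower -1 x 70 -48.28 y(-x half,+x half) [(63, -26.31), (60, -26.62)]
side lower 1 x 0 0 y(-x half,+x half) [(0, 0), (0, 0)]
```

Request:
{"api": "servo_tool", "payload": {"deltas": "1 0 0 0 0 0 0;1 0 0 0 0 0 0;1 0 0 0 0 0 0;1 0 0 0 0 0 0;1 0 0 -15 0 0 0;1 0 0 -35 0 0 0;1 0 0 -40 0 0 0"}}

```text
time_s: 26.23
position: [0.5485, 0.2223, 0.1908]
tool_rot: [[0.952, 0.306, -0.005], [0.306, -0.952, -0.001], [-0.005, -0.001, -1.0]]
ft_force: [1.1, 0.4, 0.8]
grip_width: 0.0853
gripper_force: 0.0
```

Request:
{"api": "servo_tool", "payload": {"deltas": "1 0 0 -30 0 0 0;1 0 30 0 0 0 0;1 0 38 0 0 0 0;1 0 38 0 0 0 0;1 0 38 0 0 0 0;1 0 30 0 0 0 0;1 0 0 0 0 0 0;1 0 0 0 0 0 0"}}

```text
time_s: 26.9
position: [0.6029, 0.0557, 0.2212]
tool_rot: [[0.953, 0.304, -0.001], [0.304, -0.953, 0.0], [-0.001, -0.0, -1.0]]
ft_force: [-0.1, 0.9, -0.9]
grip_width: 0.0853
gripper_force: 0.0
```

```bash
python3 rel.py 100 26; python3 rel.py 56 44; python3 - <<'E'
from m import *
for n in ["scene","side"]:
    p=env.get_image(n);P=cloud(p)
    cv2.imwrite(f"pics/{n}9.png",p["img"][...,::-1])
    print(n,"top",rectcc(P,.12,.132,(.45,.66),(.12,.32)),"grip",rectcc(P,.068,.082,(.42,.52),(.12,.28)))
E
```

```text
[0.6029 0.0557 0.2212] [[ 0.9528  0.3036 -0.0007]
 [ 0.3036 -0.9528  0.    ]
 [-0.0007 -0.0003 -1.    ]] [-0.0905  0.9066 -0.8959] 26.9
scene upper -1 x 0 0 y(-x half,+x half) [(46, -27.21), (52, -26.26)]
scene upper 1 x 50 50.64 y(-x half,+x half) [(0, 0), (0, 0)]
scene lower -1 x 0 0 y(-x half,+x half) [(66, -26.98), (77, -26.63)]
scene lower 1 x 75 50.6 y(-x half,+x half) [(0, 0), (0, 0)]
side upper -1 x 47 -48.04 y(-x half,+x half) [(41, -27.22), (45, -26.79)]
side upper 1 x 0 0 y(-x half,+x half) [(0, 0), (0, 0)]
side lower -1 x 71 -48.2 y(-x half,+x half) [(65, -26.91), (60, -26.41)]
side lower 1 x 0 0 y(-x half,+x half) [(0, 0), (0, 0)]
[0.6024 0.0577 0.2215] [[ 0.9519  0.3065 -0.0005]
 [ 0.3065 -0.9519  0.0002]
 [-0.0004 -0.0003 -1.    ]] [-0.6869  0.6045 -0.0418] 27.0
scene upper -1 x 0 0 y(-x half,+x half) [(92, -26.9), (104, -26.43)]
scene upper 1 x 83 50.76 y(-x half,+x half) [(0, 0), (0, 0)]
scene lower -1 x 0 0 y(-x half,+x half) [(65, -27.03), (76, -27.49)]
scene lower 1 x 0 0 y(-x half,+x half) [(0, 0), (0, 0)]
side upper -1 x 98 -48.04 y(-x half,+x half) [(87, -27.73), (75, -26.46)]
side upper 1 x 0 0 y(-x half,+x half) [(0, 0), (0, 0)]
side lower -1 x 59 -48.1 y(-x half,+x half) [(55, -27.05), (56, -27.27)]
side lower 1 x 0 0 y(-x half,+x half) [(0, 0), (0, 0)]
scene top (501, ((550.3694458007812, 222.193603515625), (101.161865234375, 59.93223571777344), 17.70973777770996), 0.1249) grip (31, ((476.07513427734375, 197.9581298828125), (14.553871154785156, 19.455463409423828), 5.288034915924072), 0.0731)
side top (511, ((550.6408081054688, 222.1071014404297), (105.00402069091797, 62.54864501953125), 19.009000778198242), 0.127) grip (56, ((505.33184814453125, 206.93356323242188), (8.715291976928711, 56.75613021850586), 22.719547271728516), 0.0736)
```

View pics/side9.png

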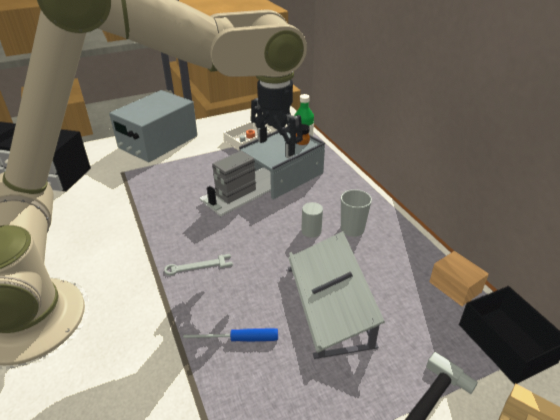

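View pics/scene9.png

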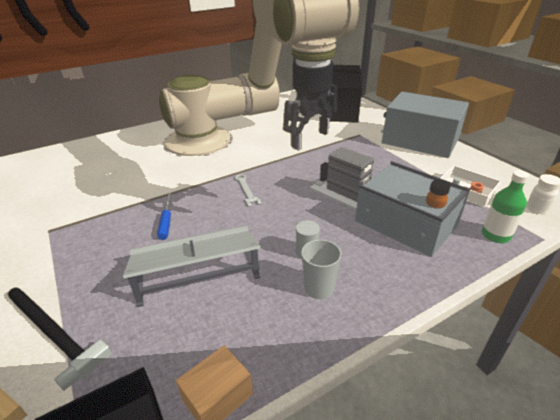

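The stack sits flush at (235,177) in the side view and (348,175) in the scene view. The shelf is out, the rack is empty and the other things are where they were.

```bash
python3 -c "
from rig import env
print(env.close_job())"
```

```text
the job is handed in; nothing more can be done
None
```

The shelf is out at its stop, and the deep case then the shallow case are stacked on the shelf case, their edges flush to about 1 mm by camera; nothing round about appears to have moved, and the job was handed in at about 27 s.

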